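# Index the capping turntable

## Task

The open cream jar stands in the nest next to the capping head, on one side of it. With your fingertips push the red indexing plunger in, turn the table one hole in the direction that brings the open jar under the head, and let the plunger spring back out into that hole. Do not turn past that hole, do not touch or lift the jars, and leave the things round about where they are.

Things in the scene. Friction and masses are not known exactly. Their poses are not given: they have to be found in the camera images.
- turntable: Bolted-down base: round grey foot, steel index plate (228 mm across, z 22 to 28 mm, 8 rim notches 12 mm wide, 45 degrees apart) and on its +x side a column (radius 11 mm, 143 mm from the turning axis, 158 mm tall) with the blue capping head reaching back over the disc; its top is at z 180 mm. Origin: on the turning axis at worktop height; z up; +x from the axis to the head.
- disc_center (a point): Centre of the top of the white disc (180 mm across, top 39 mm above the worktop) that turns on the base. It has 8 nests of four steel pins 9 mm tall, 70 mm from the axis, 45 degrees apart. Fixed to it is an arm with the red plunger 136 mm from the axis. x axis: from the axis away from the plunger; it points to the head when dial is 0.
- dial (a joint): Angle of the disc with its arm, rad, counterclockwise seen from above positive. Starts near 0, held by the plunger's cross pin in a notch with 0.02 to 0.03 rad of play. The next holes (notches) are at +0.785 and -0.785. It turns against light friction (1 to 2 N at the plunger) and stays where it is left; it is blocked while the cross pin is in a notch.
- plunger (a joint): Plunger travel, m: 0 = sprung out, cross pin up in a notch; grows as pressed down, 0.010 at the stop. Spring: 2.5 N at 0, 5 N at 0.010. From about 0.007 on, the pin is below the index plate and the disc can turn. Let go between notches it stays at about 0.007 under the plate and snaps out to 0 when the disc brings it to a notch (within about 2 mm at the plunger).
- plunger_top (a point): Centre of the top of the red plunger button (32 mm across, moves vertically), 136 mm from the axis, 58 mm above the worktop when out; rides with the disc.
- shroud (a point): Point midway between the tops of the two upright curved yellow walls, right above the button, 71.5 mm above the worktop. The walls stand on the arm, one on either side of the button along the turning direction, inner faces 26 mm from its centre, 5 mm thick, open radially. Closed fingertips fit between them, hold the button down and push the disc round by a wall at the same time.
- head_point (a point): Point straight below the centre of the capping head, on the disc's top face (z 39 mm), 72 mm from the turning axis. The head's lower end is 108 mm above the worktop. Wall cabinets hang over the back of the worktop, from about 460 mm up and 0.6 m ahead of the robot: stay low when leaving.
- open_jar: Open cream jar without a lid, white with pale cream heaped at the top, 43 mm across and 29 mm tall, loose in the nest 45 degrees to one side of the head. Origin: centre of its underside; z up.
- capped_jar_a: Cream jar with a black cap, 44 mm across and 35 mm tall, loose in the nest under the head at the start. Origin: centre of its underside; z up.
- capped_jar_b: Cream jar with a black cap, 44 mm across and 35 mm tall, loose in the nest 45 degrees to the other side of the head. Origin: centre of its underside; z up.
- timer: Bystander: white timer with three buttons, 64x64x19 mm, to the left of the balance. Origin: centre of its underside.
- jar_lid: Bystander: white jar lid lying on its top, 44 mm across and 15 mm tall. Origin: centre of its underside.
- balm_stick: Bystander: white balm stick standing upright, 16 mm across and 67 mm tall. Origin: centre of its underside.
Mind the look-alikes: they are no part of the job. What is shaped like the capped_jar_b but orange or turquoise is not meant.

How it is judged (in metres and radians):
On the way:
1. the plunger is pressed in far enough to free the disc (value of joint plunger above 0.0065 m), for 0.1 s.
At the end, for the whole second after the job is handed in: The disc stands still one hole (0.785 rad, within 0.05) from its start, the open jar is under the head within 8 mm, the plunger is sprung out (travel under 1.5 mm) into the notch, and all three jars stand upright in their nests on the disc (horizontal distance between open_jar and head_point below 0.008 m and value of joint plunger below 0.0015 m and (value of joint dial between 0.735 and 0.835 rad or value of joint dial between -0.835 and -0.735 rad) and velocity of joint dial between -0.03 and 0.03 rad/s and angle between each of open_jar, capped_jar_a, capped_jar_b's own z axis and vertical below 0.1 rad and z of each of open_jar, capped_jar_a, capped_jar_b in the frame of head_point below 0.004 m); the robot touches nothing.
It fails at once if the disc is turned well past the next hole (over 1.0 rad) (value of joint dial above 1 rad or value of joint dial below -1 rad).
It fails at once if the robot touches a jar (contact force between any of the fingers, the arm and open_jar above 0.5 N or contact force between any of the fingers, the arm and capped_jar_a above 0.5 N or contact force between any of the fingers, the arm and capped_jar_b above 0.5 N).
It fails at once if a jar is lifted or jumps out of its nest (over 12 mm above the disc) (z of any of open_jar, capped_jar_a, capped_jar_b in the frame of head_point above 0.012 m).
It fails at once if a bystander (timer, lid or balm stick) is moved by more than 15 mm (distance of any of timer, jar_lid, balm_stick from where it was at the start of the episode above 0.015 m).
It also fails if it takes over 35 s, if anything falls off the work surface, if the arm or the gripper's body presses on something with over 40 N, if the wrist force passes 120 N, or if a joint passes its speed limit or range.

## Robot

A 6-joint arm with a two-finger parallel gripper is mounted at the origin on a cart in front of the work surface, level with it; the furniture and walls round the work are solid. World frame = base frame: x ahead of the robot, y to its left, z up, the work surface at z = 0. Lengths are in m, angles in degrees, forces in N, time in s.
With the tool pointing down it reaches from about 0.325 to 1 m from the base axis. Payload 5.1 kg.
Tool frame: the origin (TCP) lies midway between the tips of the shut fingers; the grasp point (between the pads) lies 19 mm behind it; x points along the fingers, z is the direction in which the jaws open and shut, and the axes are right-handed (so a half turn about x gives the same grasp; the last joint's range is limited). The gripper opens to 85 mm and grips with 20 to 120 N. Pads are 22 mm wide; open, the fingers measure 114 mm over their backs; the gripper's body (76 mm by 85 mm) begins 54 mm behind the grasp point. The pads swing forward as they close: fully open they stand 13 mm farther back than shut.
Start: joints at [-69.763, 7.093, 94.555, -0, 78.352, -4.733], TCP at [0.274, -0.589, 0.231] pointing down, gripper open.
Joint ranges: [-149.61, 149.61], [-58.7, 133.49], [1.44, 155.28], [-77.14, 257.14], [18.33, 153.61], [-166.67, 166.67]. Speed limits (degrees/s): [147.25, 147.25, 180, 180, 180, 180].

## Interface

Orientations are given as [roll, pitch, yaw] about the fixed x, y, z axes, in that order (R = Rz(yaw) Ry(pitch) Rx(roll)).
In Python, from workcell import sense, imaging, order gives the robot as it stands. The module is installed in compiled form; this text tells all that it offers.
- The arm moves only by the tool apply_moves, never from a script. Its argument "motion" is a list of rows, each an object with "linear": the shift along the tool's x, y, z in mm, a list of three; "rotation": the turn, a rotation vector about the tool's x, y, z in rad, a list of three. A call has 1 to 5 rows; each row is the pose to reach, as a shift and turn from the pose measured when the call began, along the tool's axes at that moment; what a row does not reach only later rows make up. A row lasts 1/10 s, in which the tool goes at most 50 mm and 8.59 degrees, less where a joint would pass 70% of its speed; a pose out of reach is approached as far as the arm can. A call with a gripper value outside its range is refused whole. "fingers" is the finger opening in mm, from 0 to 85.4, set as the call begins (left out, the last holds). The fingers move at their own pace and stop on an object; "newtons" is the grip in N (left out, the last holds). Time passes only in rows, so rows that repeat a pose let the fingers close. It gives the time, the measured TCP pose, the force and the opening at its end, in the units of the state.
- sense(): the state, without advancing time (a new reading comes with each control period).
- imaging.capture(name): name is "scene" or "top" or "wrist"; returns the picture (480x640x3 uint8, red, green, blue); there is no depth.
- imaging.camera_model(name): a dict with "mtx" (3x3 intrinsics, pixels), "dist_coeffs" ([k1, k2, p1, p2, k3] as OpenCV has them; the pictures are not rectified), "rvec" (rotation vector, rad) and "tvec" (3), from world to camera coordinates, as OpenCV has them; the wrist camera has in their place "mount" (4x4, takes a point from camera to tool coordinates, whose origin is the TCP and whose axes are the tool frame's). Camera axes: x right, y down, z forward; pixel columns grow to the right and rows downward; lengths in m; the calibration is good to about 2 mm. A picture is of the moment at which its call begins: read the wrist's pose just before it. camera_model takes no time and is no camera call.
- order.close_job(): hands the job in, once; it reports no verdict.
The state is a dict: "t": time; "joints": joint angles; "qd": joint speeds; "tau": joint torques, N m; "tool_pos": TCP position; "orientation": TCP orientation; "contact_force": force on the tool from outside, world axes, zero at the start; "ft_torque": the same for the moment, N m; "gripper_width": finger opening in m.
Only numpy, scipy, OpenCV 4.12 (cv2) and the standard library are available. Lean on these libraries where they do the work, as an engineer would, in place of code of your own. Each camera call takes 0.05 s, during which the arm holds its last target. There are 200 camera calls.

## Working session

There is one attempt and no reset: what is moved stays moved. The work goes in short steps, Python scripts to look and compute and a tool call to move; the robot and the scene stay as the last step left them, time stands still between calls to the robot, and variables do not carry over. Pictures are saved under pics/ and viewed, about 8 in all and at most 12, crops included, and the job is handed in when it is done.

Besides the shell and the picture viewer there is one more tool, called after "Emit:" by a JSON object that holds its "name" and its "arguments", one argument or row to a line. apply_moves: Moves the arm, as the interface text tells. Its arguments: {"type":"object","properties":{"motion":{"type":"array","items":{"type":"object","properties":{"linear":{"type":"array","items":{"type":"number"}},"rotation":{"type":"array","items":{"type":"number"}}}}},"fingers":{"type":"number"},"newtons":{"type":"number"}},"required":["motion"]}

```bash
mkdir -p pics
cat > h.py <<'E'
import numpy as np,cv2
from workcell import sense,imaging,order
from scipy.spatial.transform import Rotation as R
def cam(n):
    m=imaging.camera_model(n);K=np.array(m['mtx'],float);d=np.array(m['dist_coeffs'],float)
    if 'rvec' in m:
        Rc=cv2.Rodrigues(np.array(m['rvec'],float))[0];t=np.array(m['tvec'],float).ravel()
    else:
        s=sense();T=np.eye(4);T[:3,:3]=R.from_euler('xyz',s['orientation'],degrees=True).as_matrix();T[:3,3]=s['tool_pos']
        X=np.linalg.inv(T@np.array(m['mount']));Rc=X[:3,:3];t=X[:3,3]
    return K,d,Rc,t
def ray(c,uv):
    K,d,Rc,t=c
    p=cv2.undistortPoints(np.array(uv,float).reshape(-1,1,2),K,d).reshape(-1,2)
    return -Rc.T@t,np.c_[p,np.ones(len(p))]@Rc
def onz(c,uv,z):
    o,v=ray(c,uv);return o+v*((z-o[2])/v[:,2:])
def proj(c,P):
    K,d,Rc,t=c
    return cv2.projectPoints(np.array(P,float).reshape(-1,1,3),cv2.Rodrigues(Rc)[0],t,K,d)[0].reshape(-1,2)
def save(n,im):cv2.imwrite('pics/'+n+'.png',im[:,:,::-1])
E
python3 - <<'E'
from h import *
print(sense())
for n in('scene','top'):
    im=imaging.capture(n);save(n,im);np.save(n,im)
    c=cam(n);print(n,-c[2].T@c[3])
E
```

```text
{'t': 0.0, 'joints': array([-6.97629839e+01,  7.13499118e+00,  9.46344160e+01,  2.14742648e-03,
        7.83538464e+01, -4.73150767e+00]), 'qd': array([-0.10646423, -0.1434175 , -0.03810016, -0.03278266, -0.05495214,
       -0.00618876]), 'tau': array([ 4.87509715e-04, -4.23607457e+01, -3.65452588e+01,  1.68273885e-05,
        6.92033325e-03, -2.42629255e-06]), 'tool_pos': array([ 0.27415654, -0.58866742,  0.2300327 ]), 'orientation': array([174.29131826,  89.87672851, 109.25940626]), 'contact_force': array([-0.50422614,  0.52579623,  0.76702698]), 'ft_torque': array([-0.02601051,  0.03130084, -0.05585789]), 'gripper_width': 0.08543757372331559}
scene [-0.05984728  0.84099331  0.71301983]
top [ 0.28983439 -0.16301565  1.07431811]
```

View pics/scene.png

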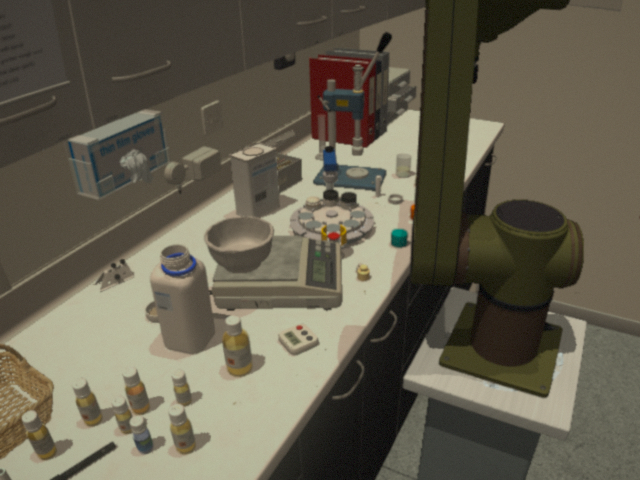

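View pics/top.png

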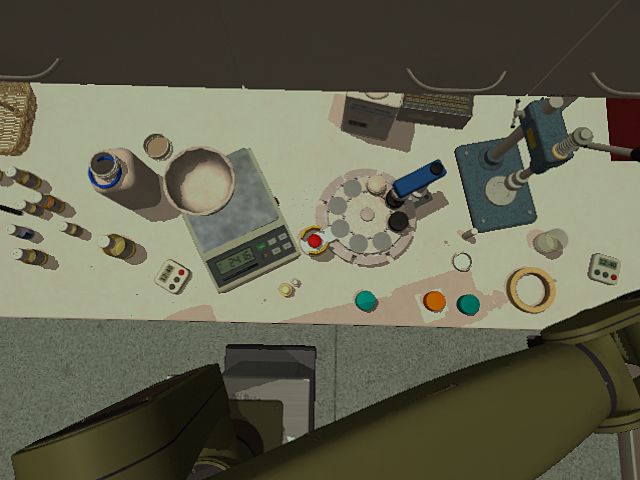

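The top view shows the turntable at about (367,214), the red plunger with its yellow walls at (315,241), and the head at (415,180). The pale open jar is at (376,185) and the capped jars at (396,198) and (398,221). Possible confusions: turquoise jars at (366,300) and (468,304), an orange jar at (434,300), red timer buttons at (178,272), and yellow bottles. Only the red button between the yellow walls at (315,241) is on the turntable.

Run:
```python
from h import *
c=cam('top');im=np.load('top.npy')
hsv=cv2.cvtColor(im,cv2.COLOR_RGB2HSV);H,S,V=cv2.split(hsv)
roi=np.zeros(H.shape,bool);roi[215:270,290:345]=1
red=((H<8)|(H>172))&(S>170)&(V>90)&roi
yel=(H>15)&(H<35)&(S>130)&(V>90)&roi
def blobs(m,z,nm):
    n,l,st,ce=cv2.connectedComponentsWithStats(m.astype(np.uint8))
    for i in range(1,n):
        if st[i,4]>8: print(nm,ce[i].round(1),st[i,:],onz(c,ce[i],z).round(4))
blobs(red,.058,'red');blobs(yel,.0715,'yel')
# blue head
roi2=np.zeros(H.shape,bool);roi2[150:215,380:450]=1
blue=(H>98)&(H<118)&(S>120)&roi2
blobs(blue,.18,'blue')
# disc centre hub guess
print('hub',onz(c,[367.5,214],.039))
s=cam('scene');ims=np.load('scene.npy');h2=cv2.cvtColor(ims,cv2.COLOR_RGB2HSV)
r2=((h2[...,0]<8)|(h2[...,0]>172))&(h2[...,1]>170)&(h2[...,2]>90);m=np.zeros_like(r2);m[215:260,310:360]=1
n,l,st,ce=cv2.connectedComponentsWithStats((r2&m).astype(np.uint8))
for i in range(1,n):
    if st[i,4]>8: print('scene red',ce[i],st[i],onz(s,ce[i],.058))
a=cv2.resize(im[150:280,285:455],(800,612),interpolation=cv2.INTER_CUBIC)[:600]
save('crop1',a)
```

```text
red [314.1 240.3] [308 234  13  13 134] [[ 0.4539 -0.1611  0.058 ]]
yel [308.7 229.5] [301 226  20  12  52] [[ 0.4755 -0.1488  0.0715]]
yel [319.6 249.2] [309 242  20  12  53] [[ 0.4323 -0.1739  0.0715]]
blue [416.2 179.9] [393 160  53  38 792] [[ 0.5623 -0.3632  0.18  ]]
hub [[ 0.52122149 -0.28202556  0.039     ]]
scene red [333.16071429 235.69642857] [328 233  11   7  56] [[ 0.45199087 -0.15601847  0.058     ]]
```

View pics/crop1.png

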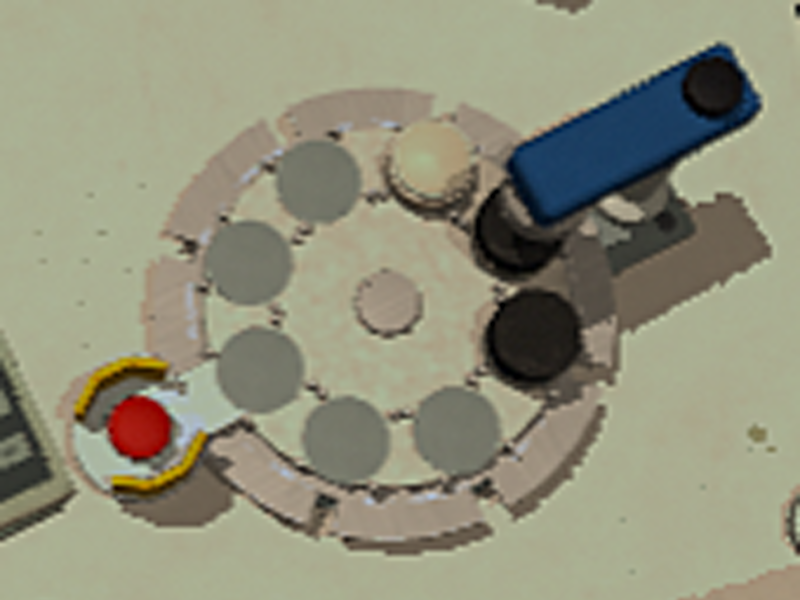

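The crop confirms it. The red button is at crop (140,428) between the yellow walls. The open jar at (432,165) is counterclockwise of the head, so the disc must turn clockwise to dial −0.785. Next I'll fix the axis and work out the first move.

Run:
```python
from h import *
from scipy.optimize import least_squares
c=cam('top');k=.2125
g=np.array([[318,181],[249,262],[260,369],[346,438],[457,430]])*[k,130/612]+[285,150]
P=onz(c,g,.039)[:,:2]
f=lambda p:np.hypot(*(P-p[:2]).T)-.07
r=least_squares(f,[.52,-.28]);C=r.x;print('C',C,'res',r.fun.round(4))
col=onz(c,[[285+713*k,150+85*k]],.18)[0,:2];pl=np.array([.4535,-.160])
print('col',col,'d col-C',np.hypot(*(col-C)),'pl-C',np.hypot(*(pl-C)),'pl-col',np.hypot(*(pl-col)),
 'ang C->col',np.degrees(np.arctan2(*(col-C)[::-1])),'ang C->pl',np.degrees(np.arctan2(*(pl-C)[::-1])))
for nm,q,z in(('open',[285+432*k,150+160*k],.068),('b',[285+535*k,150+335*k],.074)):
    j=onz(c,q,z)[0,:2];print(nm,j,np.hypot(*(j-C)),np.degrees(np.arctan2(*(j-C)[::-1])))
s=sense();T=R.from_euler('xyz',s['orientation'],degrees=True).as_matrix();print('T',T.round(3))
print('to button z .11',(T.T@(np.array([pl[0],pl[1],.11])-s['tool_pos'])*1000).round(1))
```

```text
C [ 0.52006377 -0.28146748] res [-0.0002  0.0002  0.0002 -0.0005  0.0003]
col [ 0.58807674 -0.40428993] d col-C 0.14039628847178265 pl-C 0.1385102339489038 pl-col 0.2789058431542846 ang C->col -61.024494269767004 ang C->pl 118.72259434760839
open [ 0.58446144 -0.29921152] 0.06679753245331452 -15.404929853748394
b [ 0.49896782 -0.34703808] 0.06888064598480438 -107.83448320916125
T [[-0.001  0.907  0.422]
 [ 0.002  0.422 -0.907]
 [-1.     0.    -0.002]]
to button z .11 [ 120.8  343.6 -312.8]
```

Emit:
{"name": "apply_moves", "arguments": {
  "motion": [
    {"linear":[0,34,-31]},
    {"linear":[0,68,-62]},
    {"linear":[0,103,-94]},
    {"linear":[0,137,-125]},
    {"linear":[0,172,-156]}
  ],
  "fingers": 0,
  "newtons": 30
}}

```text
$.motion[0]: bad value
```

Emit:
{"name": "apply_moves", "arguments": {
  "motion": [
    {"linear":[0,34,-31]},
    {"linear":[0,68,-62]},
    {"linear":[0,103,-94]},
    {"linear":[0,137,-125]},
    {"linear":[0,172,-156]}
  ]
}}

```text
$.motion[0]: bad value
```

```bash
cat > to.py <<'E'
from h import *
import sys
s=sense();T=R.from_euler('xyz',s['orientation'],degrees=True).as_matrix()
print(s['t'],s['tool_pos'].round(4),s['contact_force'].round(2),s['gripper_width'],T[:,1].round(3),T[:,0].round(3))
for a in sys.argv[1:]:
    print(a,(T.T@(np.array(eval(a))-s['tool_pos'])*1000).round(1))
E
python3 to.py "[.454,-.161,.09]"
```

```text
0.1 [ 0.2742 -0.5888  0.2302] [-0.18  0.18  0.49] 0.08534009693207724 [0.907 0.422 0.   ] [-0.001  0.002 -1.   ]
[.454,-.161,.09] [ 140.8  343.6 -311.6]
```

Rotation is evidently required.

Emit:
{"name": "apply_moves", "arguments": {
  "motion": [
    {"linear":[0,34,-31],"rotation":[0,0,0]},
    {"linear":[0,68,-62],"rotation":[0,0,0]},
    {"linear":[0,103,-94],"rotation":[0,0,0]},
    {"linear":[0,137,-125],"rotation":[0,0,0]},
    {"linear":[0,172,-156],"rotation":[0,0,0]}
  ],
  "fingers": 0,
  "newtons": 30
}}

```text
t: 0.6
tool_pos: [0.3644, -0.3728, 0.2299]
orientation: [177.8, 89.8, 112.7]
contact_force: [1.6, -0.4, 0.2]
gripper_width: 0.0123
```

Emit:
{"name": "apply_moves", "arguments": {
  "motion": [
    {"linear":[0,34,-31],"rotation":[0,0,0]},
    {"linear":[0,68,-62],"rotation":[0,0,0]},
    {"linear":[0,103,-94],"rotation":[0,0,0]},
    {"linear":[0,137,-125],"rotation":[0,0,0]},
    {"linear":[0,170,-154],"rotation":[0,0,0]}
  ]
}}

```text
t: 1.1
tool_pos: [0.4537, -0.1594, 0.23]
orientation: [178.1, 89.8, 113.0]
contact_force: [0.4, -0.1, 1.2]
gripper_width: -0.0002
```

```bash
python3 to.py "[.454,-.161,.09]"
```

```text
1.1 [ 0.4537 -0.1594  0.23  ] [ 0.36 -0.12  1.21] -0.00017223078876632048 [0.907 0.422 0.   ] [-0.001  0.003 -1.   ]
[.454,-.161,.09] [140.   -0.4   1.9]
```

Emit:
{"name": "apply_moves", "arguments": {
  "motion": [
    {"linear":[40,0,1],"rotation":[0,0,0]},
    {"linear":[80,0,2],"rotation":[0,0,0]},
    {"linear":[120,0,2],"rotation":[0,0,0]},
    {"linear":[140,0,2],"rotation":[0,0,0]},
    {"linear":[140,0,2],"rotation":[0,0,0]}
  ]
}}

```text
t: 1.6
tool_pos: [0.4513, -0.1592, 0.0857]
orientation: [-150.4, 89.4, 144.6]
contact_force: [-0.6, 0.5, 0.4]
gripper_width: -0.0002
```

```bash
python3 to.py "[.454,-.161,.049]"
python3 - <<'E'
from h import *
c=cam('wrist');w=imaging.capture('wrist');save('w1',w)
print('expected button/tcp px',proj(c,[[.4541,-.1615,.058],sense()['tool_pos'],[.520,-.2815,.039]]).round(0))
t=imaging.capture('top');s=imaging.capture('scene')
a=cv2.resize(t[190:280,260:380],(800,600),interpolation=cv2.INTER_CUBIC);b=cv2.resize(s[170:290,260:420],(800,600),interpolation=cv2.INTER_CUBIC)
save('m1',np.hstack([cv2.resize(w,(400,300)),cv2.resize(b,(400,300))]))
E
```

```text
1.6 [ 0.4513 -0.1592  0.0857] [-0.59  0.48  0.42] -0.00022443213101659183 [ 0.907  0.422 -0.005] [-0.009  0.006 -1.   ]
[.454,-.161,.049] [36.7  1.9  3.1]
expected button/tcp px [[323. 281.]
 [320. 311.]
 [557. 252.]]
```

View pics/m1.png

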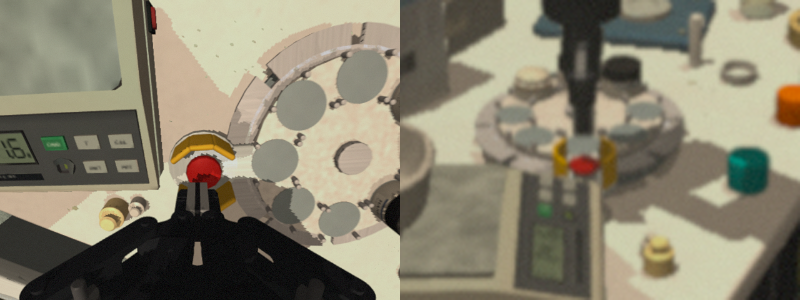

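The wrist view (left) shows the shut fingertips at about (197,185), right beside the button at (204,170) and between the yellow walls, as the projection predicted. I'll centre over it and press.

Emit:
{"name": "apply_moves", "arguments": {
  "motion": [
    {"linear":[0,2,3],"rotation":[0,0,0]},
    {"linear":[12,2,3],"rotation":[0,0,0]},
    {"linear":[22,2,3],"rotation":[0,0,0]},
    {"linear":[27,2,3],"rotation":[0,0,0]},
    {"linear":[27,2,3],"rotation":[0,0,0]}
  ]
}}

```text
t: 2.25
tool_pos: [0.4572, -0.1626, 0.0628]
orientation: [-171.1, 89.8, 123.8]
contact_force: [-1.3, 1.0, -0.3]
gripper_width: 0.0003
```

```bash
python3 to.py "[.454,-.161,.049]"
```

```text
2.25 [ 0.4572 -0.1626  0.0628] [-1.26  1.03 -0.28] 0.00029623268699535286 [ 0.907  0.421 -0.001] [-0.002  0.003 -1.   ]
[.454,-.161,.049] [13.8 -2.2 -2.8]
```

Emit:
{"name": "apply_moves", "arguments": {
  "motion": [
    {"linear":[4,-1,-2],"rotation":[0,0,0]},
    {"linear":[8,-2,-2],"rotation":[0,0,0]},
    {"linear":[12,-2,-2],"rotation":[0,0,0]},
    {"linear":[14,-2,-2],"rotation":[0,0,0]},
    {"linear":[14,-2,-2],"rotation":[0,0,0]}
  ]
}}

```text
t: 2.75
tool_pos: [0.4547, -0.1616, 0.0489]
orientation: [-173.6, 89.8, 121.3]
contact_force: [0.0, 2.2, 4.0]
gripper_width: 0.0001
```

```bash
python3 to.py
```

```text
2.75 [ 0.4547 -0.1616  0.0489] [0.03 2.16 4.01] 0.0001262744750621242 [ 0.907  0.422 -0.   ] [-0.002  0.003 -1.   ]
```

```bash
cat > arc.py <<'E'
from h import *
import sys
C=np.array([.520,-.2815]);r=.1365;z=float(sys.argv[1])
s=sense();T=R.from_euler('xyz',s['orientation'],degrees=True).as_matrix();p=s['tool_pos'];d=p[:2]-C
print(s['t'],p.round(4),s['contact_force'].round(1),'ang',np.degrees(np.arctan2(d[1],d[0])).round(2),'r',np.hypot(*d).round(4))
for a in map(float,sys.argv[2:]):
    b=np.radians(a);print(a,(T.T@(np.r_[C+r*np.array([np.cos(b),np.sin(b)]),z]-p)*1000).round(1))
E
python3 arc.py .0485 115 111 107 103 99
```

```text
2.75 [ 0.4547 -0.1616  0.0489] [0.  2.2 4. ] ang 118.58 r 0.1365
115.0 [ 0.4  8.5 -0.2]
111.0 [ 0.4 18.1  0.1]
107.0 [ 0.4 27.5  1.1]
103.0 [ 0.4 36.9  2.7]
99.0 [ 0.4 46.2  5. ]
```

Emit:
{"name": "apply_moves", "arguments": {
  "motion": [
    {"linear":[0.4,8,0],"rotation":[0,0,0]},
    {"linear":[0.4,18,0],"rotation":[0,0,0]},
    {"linear":[0.4,27,1],"rotation":[0,0,0]},
    {"linear":[0.4,37,3],"rotation":[0,0,0]},
    {"linear":[0.4,46,5],"rotation":[0,0,0]}
  ]
}}

```text
t: 3.25
tool_pos: [0.4998, -0.1465, 0.0487]
orientation: [-178.6, 89.8, 116.3]
contact_force: [-1.6, -0.7, 4.8]
gripper_width: 0.0
```

```bash
python3 arc.py .0485 97 95 92
python3 - <<'E'
from h import *
t=imaging.capture('top');w=imaging.capture('wrist')
a=cv2.resize(t[150:285,280:460],(400,300),interpolation=cv2.INTER_CUBIC)
save('m2',np.hstack([cv2.resize(w,(400,300)),a]))
E
```

```text
3.25 [ 0.4998 -0.1465  0.0487] [-1.6 -0.7  4.8] ang 98.53 r 0.1365
97.0 [0.2 3.5 1.1]
95.0 [0.1 8.  2.6]
92.0 [ 0.1 14.6  5.2]
```

View pics/m2.png

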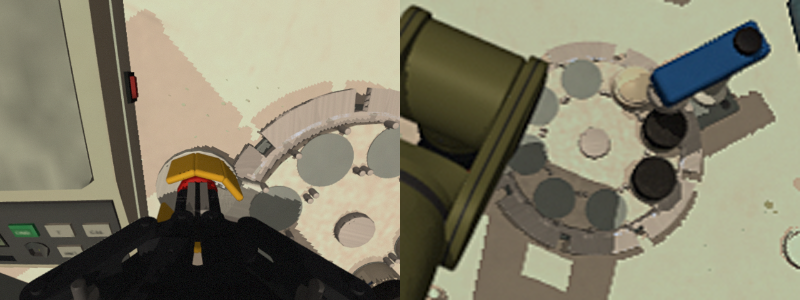

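The disc follows: the wrist view shows the fingers against the leading yellow wall at (200,170), and the top view shows the open jar at (632,85) moving under the head. The pin is now between notches, so I'll raise the tips off the button but keep them between the walls, then push on by the wall. The pin should snap out at the notch by itself.

Emit:
{"name": "apply_moves", "arguments": {
  "motion": [
    {"linear":[-7,0,0],"rotation":[0,0,0]},
    {"linear":[-14,0,0],"rotation":[0,0,0]},
    {"linear":[-14,0,0],"rotation":[0,0,0]}
  ]
}}

```text
t: 3.65
tool_pos: [0.5007, -0.1467, 0.0638]
orientation: [126.4, 89.8, 61.3]
contact_force: [-0.8, -0.6, -0.1]
gripper_width: -0.0002
```

```bash
python3 arc.py .063 95 92 89 86 84
```

```text
3.65 [ 0.5007 -0.1467  0.0638] [-0.8 -0.6 -0.1] ang 98.16 r 0.1361
95.0 [0.8 7.2 2. ]
92.0 [ 0.8 13.9  4.6]
89.0 [ 0.8 20.4  7.6]
86.0 [ 0.8 26.7 10.9]
84.0 [ 0.8 30.9 13.3]
```

Emit:
{"name": "apply_moves", "arguments": {
  "motion": [
    {"linear":[0.8,7,2],"rotation":[0,0,0]},
    {"linear":[0.8,14,4.5],"rotation":[0,0,0]},
    {"linear":[0.8,20,7.5],"rotation":[0,0,0]},
    {"linear":[0.8,27,11],"rotation":[0,0,0]},
    {"linear":[0.8,31,13],"rotation":[0,0,0]}
  ]
}}

```text
t: 4.15
tool_pos: [0.5348, -0.1456, 0.0627]
orientation: [140.0, 89.8, 75.0]
contact_force: [-2.0, -1.0, 1.0]
gripper_width: 0.0004
```

```bash
python3 arc.py .063 81 79 77 75 73
python3 - <<'E'
from h import *
c=cam('wrist');w=imaging.capture('wrist');save('w3',w);np.save('w3',w)
t=imaging.capture('top')
a=cv2.resize(t[150:285,280:460],(400,300),interpolation=cv2.INTER_CUBIC)
save('m3',np.hstack([cv2.resize(w,(400,300)),a]))
E
```

```text
4.15 [ 0.5348 -0.1456  0.0627] [-2. -1.  1.] ang 83.79 r 0.1368
81.0 [-0.3  5.5  3.8]
79.0 [-0.3  9.4  6.5]
77.0 [-0.3 13.2  9.4]
75.0 [-0.3 16.9 12.4]
73.0 [-0.3 20.5 15.5]
```

View pics/m3.png

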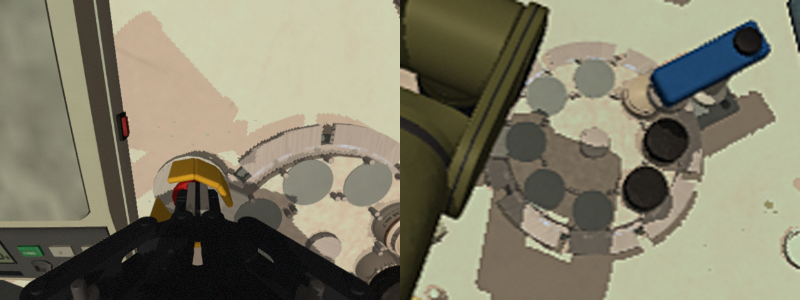

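The disc has turned further: the open jar is at (638,98) and the nests have shifted clockwise. I'll compute the dial from the grey nests.

Run:
```python
from h import *
c=cam('top');g=np.array([[547,96],[595,77],[528,141],[544,187],[594,209]])
P=onz(c,(g-[400,0])*.45+[280,150],.039)[:,:2]-[.520,-.2815]
a=np.degrees(np.arctan2(P[:,1],P[:,0]));print(np.hypot(*P.T),a,(a+16+0)%45)
```

```text
[0.06943253 0.07083522 0.06805448 0.06926909 0.06849617] [  45.03415497   -0.53117945   89.4151727   132.77791467 -179.57819554] [16.03415497 15.46882055 15.4151727  13.77791467 16.42180446]
```

Emit:
{"name": "apply_moves", "arguments": {
  "motion": [
    {"linear":[-0.3,5.5,4],"rotation":[0,0,0]},
    {"linear":[-0.3,9.5,6.5],"rotation":[0,0,0]},
    {"linear":[-0.3,13,9.5],"rotation":[0,0,0]},
    {"linear":[-0.3,17,12.5],"rotation":[0,0,0]},
    {"linear":[-0.3,20.5,15.5],"rotation":[0,0,0]}
  ]
}}

```text
t: 4.75
tool_pos: [0.5606, -0.1508, 0.0632]
orientation: [123.9, 89.8, 58.8]
contact_force: [-2.5, -1.6, -0.2]
gripper_width: -0.0004
```

```bash
python3 arc.py .063 72 71.3 70.6 70 69.4 68.8 68.2 67.6 67
```

```text
4.75 [ 0.5606 -0.1508  0.0632] [-2.5 -1.6 -0.2] ang 72.75 r 0.1369
72.0 [0.2 1.  1.5]
71.3 [0.2 2.3 2.6]
70.6 [0.2 3.5 3.8]
70.0 [0.2 4.5 4.8]
69.4 [0.2 5.5 5.8]
68.8 [0.2 6.5 6.8]
68.2 [0.2 7.5 7.9]
67.6 [0.2 8.4 8.9]
67.0 [ 0.2  9.4 10. ]
```

Emit:
{"name": "apply_moves", "arguments": {
  "motion": [
    {"linear":[0.2,1,1.5],"rotation":[0,0,0]},
    {"linear":[0.2,2.3,2.6],"rotation":[0,0,0]},
    {"linear":[0.2,3.5,3.8],"rotation":[0,0,0]},
    {"linear":[0.2,4.5,4.8],"rotation":[0,0,0]},
    {"linear":[0.2,5.5,5.8],"rotation":[0,0,0]}
  ]
}}

```text
t: 5.25
tool_pos: [0.5686, -0.1537, 0.0633]
orientation: [109.6, 89.7, 44.5]
contact_force: [0.0, 0.4, 0.5]
gripper_width: -0.0003
```

```bash
python3 arc.py .063 69 68.6 68.2 67.8 67.4 67
```

```text
5.25 [ 0.5686 -0.1537  0.0633] [0.  0.4 0.5] ang 69.16 r 0.1367
69.0 [0.3 0.1 0.4]
68.6 [0.3 0.8 1.1]
68.2 [0.3 1.4 1.8]
67.8 [0.3 2.1 2.5]
67.4 [0.3 2.7 3.2]
67.0 [0.3 3.3 3.9]
```

The push force dropped to about zero, which may mean the pin has snapped in. I'll push gently to test whether the disc is blocked.

Emit:
{"name": "apply_moves", "arguments": {
  "motion": [
    {"linear":[0.3,0.8,1.1],"rotation":[0,0,0]},
    {"linear":[0.3,1.4,1.8],"rotation":[0,0,0]},
    {"linear":[0.3,1.4,1.8],"rotation":[0,0,0]}
  ]
}}

```text
t: 5.55
tool_pos: [0.5708, -0.1547, 0.063]
orientation: [109.7, 89.7, 44.7]
contact_force: [-1.1, 0.6, 0.3]
gripper_width: 0.0003
```

```bash
python3 arc.py .063 67.8 67.4 67 69.5 72 74
python3 - <<'E'
from h import *
w=imaging.capture('wrist');t=imaging.capture('top');np.save('t4',t)
s=imaging.capture('scene')
a=cv2.resize(t[150:285,280:460],(400,300),interpolation=cv2.INTER_CUBIC)
b=cv2.resize(s[170:260,270:390],(400,300),interpolation=cv2.INTER_CUBIC)
save('m4',np.vstack([np.hstack([cv2.resize(w,(400,300)),a]),np.hstack([b,cv2.resize(w[200:350,220:420],(400,300))])]))
E
```

```text
5.55 [ 0.5708 -0.1547  0.063 ] [-1.1  0.6  0.3] ang 68.18 r 0.1366
67.8 [0.  0.5 0.7]
67.4 [0.  1.2 1.4]
67.0 [0.  1.8 2.1]
69.5 [ 0.  -2.3 -2.2]
72.0 [-0.  -6.5 -6.3]
74.0 [ -0.  -10.1  -9.5]
```

View pics/m4.png

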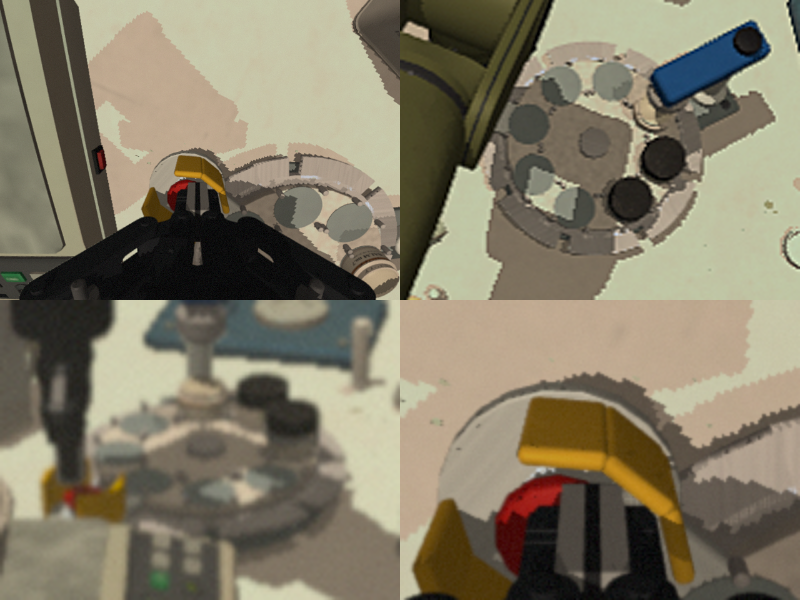

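```bash
python3 - <<'E'
from h import *
c=cam('top');g=np.array([[612,82],[560,87],[528,124],[535,174],[574,206]])
P=onz(c,(g-[400,0])*.45+[280,150],.039)[:,:2]-[.520,-.2815]
a=np.degrees(np.arctan2(P[:,1],P[:,0]));print(np.hypot(*P.T),(a+16)%45)
E
python3 arc.py .063 67.8 67.4 67 69.5 72 74
```

```text
[0.06844103 0.06904822 0.0708682  0.06907842 0.06887723] [ 0.39140874  2.15864719  0.71349655  0.24440901 44.17655089]
5.7 [ 0.5707 -0.1547  0.063 ] [-0.8  0.3  1.4] ang 68.21 r 0.1366
67.8 [0.  0.6 0.8]
67.4 [0.  1.2 1.5]
67.0 [0.  1.9 2.2]
69.5 [ 0.  -2.2 -2.2]
72.0 [ 0.  -6.5 -6.3]
74.0 [ -0.  -10.   -9.5]
```

The dial is about −44.5°, at the notch within measuring error. I'll push a little more to see whether it blocks.

Emit:
{"name": "apply_moves", "arguments": {
  "motion": [
    {"linear":[0,0.6,0.8],"rotation":[0,0,0]},
    {"linear":[0,1.2,1.5],"rotation":[0,0,0]},
    {"linear":[0,1.2,1.5],"rotation":[0,0,0]}
  ]
}}

```text
t: 6.0
tool_pos: [0.5725, -0.1556, 0.063]
orientation: [107.3, 89.7, 42.3]
contact_force: [0.4, 0.5, -0.6]
gripper_width: 0.0001
```

```bash
python3 arc.py .063 67 66.6 69.5 72 74
```

```text
6.0 [ 0.5725 -0.1556  0.063 ] [ 0.4  0.5 -0.6] ang 67.35 r 0.1364
67.0 [0.  0.6 0.6]
66.6 [0.  1.2 1.3]
69.5 [ 0.  -3.5 -3.8]
72.0 [ 0.  -7.7 -7.9]
74.0 [ -0.  -11.3 -11.1]
```

Emit:
{"name": "apply_moves", "arguments": {
  "motion": [
    {"linear":[0,0.6,0.6],"rotation":[0,0,0]},
    {"linear":[0,1.2,1.3],"rotation":[0,0,0]},
    {"linear":[0,1.8,2],"rotation":[0,0,0]},
    {"linear":[0,1.8,2],"rotation":[0,0,0]}
  ]
}}

```text
t: 6.4
tool_pos: [0.574, -0.1562, 0.0628]
orientation: [149.1, 89.7, 84.1]
contact_force: [-6.4, 2.7, 2.6]
gripper_width: 0.0
```

```bash
python3 arc.py .063 67 66.6 69.5 72 74
```

```text
6.4 [ 0.574  -0.1562  0.0628] [-6.4  2.7  2.6] ang 66.7 r 0.1364
67.0 [-0.2 -0.4 -0.6]
66.6 [-0.2  0.2  0.1]
69.5 [-0.2 -4.5 -4.9]
72.0 [-0.2 -8.8 -9.1]
74.0 [ -0.2 -12.3 -12.3]
```

It is blocked: the force rose to 7 N and the arm stopped following, so the pin is in the notch. I'll back to the middle and lift out, staying low overall.

Emit:
{"name": "apply_moves", "arguments": {
  "motion": [
    {"linear":[0,-6,-6],"rotation":[0,0,0]},
    {"linear":[0,-11,-11],"rotation":[0,0,0]},
    {"linear":[-10,-12,-12],"rotation":[0,0,0]},
    {"linear":[-40,-12,-12],"rotation":[0,0,0]},
    {"linear":[-80,-12,-12],"rotation":[0,0,0]}
  ]
}}

```text
t: 6.9
tool_pos: [0.5565, -0.1502, 0.1421]
orientation: [-177.6, 89.6, 117.4]
contact_force: [0.4, 0.2, 0.0]
gripper_width: 0.0002
```

Emit:
{"name": "apply_moves", "arguments": {
  "motion": [
    {"linear":[-20,-40,0],"rotation":[0,0,0]},
    {"linear":[-50,-80,0],"rotation":[0,0,0]},
    {"linear":[-70,-120,0],"rotation":[0,0,0]},
    {"linear":[-70,-160,0],"rotation":[0,0,0]},
    {"linear":[-70,-160,0],"rotation":[0,0,0]}
  ]
}}

```text
t: 7.4
tool_pos: [0.4095, -0.2198, 0.2142]
orientation: [158.6, 89.9, 93.3]
contact_force: [0.9, 0.1, 0.4]
gripper_width: 0.0001
```

```bash
python3 to.py
python3 - <<'E'
from h import *
t=imaging.capture('top');np.save('t5',t);s=imaging.capture('scene');np.save('s5',s)
c=cam('top');H,S,V=cv2.split(cv2.cvtColor(t,cv2.COLOR_RGB2HSV));C=np.array([.520,-.2815])
roi=np.zeros(H.shape,bool);roi[150:275,285:400]=1
m=((H<8)|(H>172))&(S>170)&(V>90)&roi
n,l,st,ce=cv2.connectedComponentsWithStats(m.astype(np.uint8))
for i in range(1,n):
    if st[i,4]>20:
        for z in(.051,.058):
            p=onz(c,ce[i],z)[0,:2];print(ce[i],st[i,4],z,p,np.hypot(*(p-C)),np.degrees(np.arctan2(*(p-C)[::-1])))
print(proj(c,[[*(C+.136*np.array([np.cos(b),np.sin(b)])),.058] for b in[np.radians(74)]]))
# triangulate button
sc=cam('scene');h2=cv2.cvtColor(s,cv2.COLOR_RGB2HSV)
r2=((h2[...,0]<8)|(h2[...,0]>172))&(h2[...,1]>170)&(h2[...,2]>60);k=np.zeros_like(r2);k[190:245,270:350]=1
n,l,st,cs=cv2.connectedComponentsWithStats((r2&k).astype(np.uint8))
for i in range(1,n):
    if st[i,4]>8:
        print('scene',cs[i],st[i],onz(sc,cs[i],.058),onz(sc,cs[i],.051))
a=cv2.resize(t[150:285,280:460],(800,600),interpolation=cv2.INTER_CUBIC)
b=cv2.resize(s[170:260,270:390],(800,600),interpolation=cv2.INTER_CUBIC)
save('m5',np.hstack([cv2.resize(a,(400,300)),cv2.resize(b,(400,300))]))
E
```

```text
7.4 [ 0.4095 -0.2198  0.2142] [0.93 0.07 0.4 ] 0.00014475732801474058 [0.908 0.418 0.001] [-0.     0.002 -1.   ]
[310.35483871 194.69354839] 124 0.051 [ 0.56011846 -0.14997291] 0.13750950762596925 73.03722016381997
[310.35483871 194.69354839] 124 0.058 [ 0.55826958 -0.15006213] 0.13689584919507272 73.76650048174876
[[310.65725691 195.03722596]]
scene [291.73333333 227.13333333] [289 226   9   5  15] [[ 0.56559361 -0.14880734  0.058     ]] [[ 0.57227751 -0.15938504  0.051     ]]
```

View pics/m5.png

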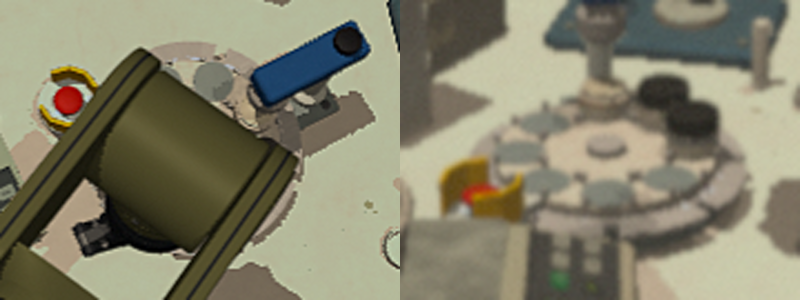

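The button is now at 73.8° against 118.7° at the start, a turn of −45.0°. Its sightings in both views fit the sprung-out height of 58 mm better than 51 mm. The open jar is under the head, all jars stand, and the arm is clear.

```bash
python3 -c "
from h import *
s=sense();print(s['t'],abs(s['qd']).max(),s['contact_force']);print(order.close_job())"
```

```text
7.5 2.075277539224133 [ 0.69118848 -0.02095189  0.15999191]
the job is handed in; nothing more can be done
None
```

The table is turned one hole clockwise and the open jar is under the capping head. I handed the job in at about 7.5 s; no verdict is reported.

**What I did:** With shut fingertips I pressed the red plunger about 9 mm (4 to 5 N on the fingers) and turned the disc about 15° by the wall. I then lifted off the button and pushed on by the wall until the pin snapped into the next notch. There the disc blocked at about 7 N. I then backed out and lifted clear.

**Last checks:**
- **Turn:** the button went from 118.7° to 73.8°, so −45.0° (dial about −0.785).
- **Plunger:** the button's position in both views fits the sprung-out height of 58 mm better than the pressed one. The two views still differ by about 7 mm, because the scene camera sees the button partly hidden.
- **Jars:** the last pictures show the open jar below the head and all three jars standing. I judged this by eye and did not measure the open jar's distance to the head.
- **Bystanders:** I saw no contact with the timer, lid or balm stick, but did not measure their positions again.
- **Arm:** nothing touches it. One joint still read 2°/s at hand-in as it settled.

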